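# Charge a refillable spray tin at the bench air station

## Task

Charge the square metal tin with air: put its foot squarely into the square nest of the charging station, press it down on the sprung pad until the pad is fully down, and keep it there for about two seconds, without forcing it beyond what the stop needs. Then lift the tin out and leave it standing upright near the middle of the glass plate. Leave the spray can, the mug and the roll of tape where they are.

Things in the scene. Friction and masses are not known exactly. Their poses are not given: they have to be found in the camera images.
- tin_mid (a point): Refillable bare metal tin, upright and loose on the green mat, 0.2 to 0.4 kg, square in plan: foot 40 x 40 mm up to 40 mm above the underside, belly 50 x 50 mm from 40 to 78 mm, narrower top 38 x 38 mm from 78 to 124 mm, then a neck and round white cap 24 mm across, up to 141 mm. This point is on its axis, 70 mm above the underside; x and y are square to the flat sides, z up. Grip the 38 mm top.
- mat: Green cutting mat, 240 mm (its x) x 280 mm (its y), 3 mm thick, fixed on the carpeted bench. Origin at the centre of its underside. The square tin and the round spray can stand on it, about 140 mm apart; either may be on either side.
- station: Charging station, fixed: an aluminium block 130 x 130 mm, 62 mm high, with a square nest in the middle of its flat top, and on its +x side a grey gauge box (45 mm in x, 90 mm in y, 80 mm high; the gauge on it reaches 90 mm). Origin at the centre of the aluminium block's underside; x and y are square to the nest's sides, z up.
- nest_mouth (a point): Centre of the nest's mouth, level with the block's top, 62 mm above the bench. The nest is a square hole 44 x 44 mm (2 mm play each side of the tin's foot, any of four ways round) with a 3 mm chamfer, sides square to x and y. The sprung pad is in it: its top, when up, lies 4 to 20 mm below the mouth, set differently each time and not measured, so feel for it.
- pad (a joint): Travel of the sprung pad (rubber disc 32 mm across, in the middle of the nest) in m: 0 up, 0.010 fully down on its solid stop. It takes 5 N to start it (more than the tin's weight) and 15 N to hold it fully down, rising evenly. It comes up by itself. Pressing with more than about 35 N is forcing it.
- glass: Plate of greenish clear glass lying flat, 170 x 170 mm, 6 mm thick, fixed. Origin at the centre of its underside. It and the station may be in either of two places.
- spray: Round bare aluminium spray can, 52 mm across, 135 mm high, loose on the green mat. Origin at the centre of its underside. Leave it.
- mug: White mug, 78 mm across, 90 mm high, with a handle, loose on the far part of the bench. Origin at the centre of its underside. Leave it.
- tape: Roll of white tape, 100 mm across, 25 mm high, lying flat and loose on the near part of the bench. Origin at the centre of its underside. Leave it.
Not all that is in view belongs to the job. What is shaped like the part that bears tin_mid but blue or orange is not meant.

How it is judged:
On the way:
1. the tin's foot is in the nest, upright, and holds the pad fully down (over 9 mm of its 10 mm) for 1 s (value of joint pad above 0.009 m and contact force between tin and station above 6 N and horizontal distance between tin_mid and nest_mouth below 0.012 m and angle between tin_mid's own z axis and vertical below 0.12 rad), for 1 s.
At the end, for the whole second after the job is handed in: The tin stands upright (within 0.08 rad), at rest and released on the glass plate, its centre within 55 mm of the plate's centre along both sides; the pad is up again (x of tin_mid in the frame of glass between -0.055 and 0.055 m and y of tin_mid in the frame of glass between -0.055 and 0.055 m and z of tin_mid in the frame of glass between 0.07 and 0.08 m and angle between tin_mid's own z axis and vertical below 0.08 rad and linear speed of tin below 0.02 m/s and value of joint pad below 0.002 m); the robot touches nothing.
It fails at once if the station is forced: more than 45 N between the tin and the station (contact force between tin and station above 45 N).
It fails at once if the spray can is moved over 25 mm or tipped (distance of spray from where it was at the start of the episode above 0.025 m or angle between spray's own z axis and vertical above 0.3 rad).
It fails at once if the mug is moved over 25 mm or tipped (distance of mug from where it was at the start of the episode above 0.025 m or angle between mug's own z axis and vertical above 0.3 rad).
It fails at once if the roll of tape is moved over 25 mm (distance of tape from where it was at the start of the episode above 0.025 m).
It also fails if it takes over 64 s, if anything falls off the work surface, if the arm or the gripper's body presses on something with over 40 N, if the wrist force passes 120 N, or if a joint passes its speed limit or range.

## Robot

A 6-joint arm with a two-finger parallel gripper is mounted at the origin on the work surface. World frame = base frame: x ahead of the robot, y to its left, z up, the work surface at z = 0. Lengths are in m, angles in rad, forces in N, time in s.
With the tool pointing down it reaches from about 0.3 to 0.875 m from the base axis. Payload 6.4 kg.
Tool frame: the origin (TCP) lies midway between the tips of the shut fingers; the grasp point (between the pads) lies 19 mm behind it; z points along the fingers, y is the line along which they close (so a half turn about z gives the same grasp; the last joint's range is limited). The gripper opens to 85 mm and grips with 20 to 120 N. Pads are 22 mm wide; open, the fingers measure 114 mm over their backs; the gripper's body (76 mm by 85 mm) begins 54 mm behind the grasp point. The pads swing forward as they close: fully open they stand 13 mm farther back than shut.
Start: joints at [1.044, 0.181, 1.607, -0, 1.354, -0.206], TCP at [0.181, 0.546, 0.231] pointing down, gripper open.
Joint ranges: [-2.99, 2.99], [-0.89, 2.07], [0.3, 2.58], [-1.14, 4.28], [0, 2.63], [-3.12, 3.12]. Speed limits (rad/s): [2.57, 2.57, 3.01, 3.14, 3.14, 3.14].

## Interface

Orientations are given as a unit quaternion [w, x, y, z].
In Python, from bench import sensors, vision, ctrl gives the robot as it stands.
- The arm moves only by the tool carry_out, never from a script. Its argument "deltas" is text: rows parted by semicolons, each of 7 numbers parted by spaces: the shift along the tool's x, y, z in mm, then the turn, a rotation vector about the tool's x, y, z in rad, then the closure, from 0 (fully open) to 1 (shut). In form: tx ty tz ax ay az claw; .... A call has 1 to 12 rows; each row is the pose to reach, as a shift and turn from the pose commanded when the call began, along the tool's axes at that moment; what a row does not reach only later rows make up. A row lasts 1/8 s, in which the tool goes at most 62.5 mm and 10.7 degrees, less where a joint would pass 70% of its speed; a pose out of reach is approached as far as the arm can. A call with a gripper value outside its range is refused whole. The fingers move at their own pace and stop on an object; the grip force is fixed at half the most. Time passes only in rows, so rows that repeat a pose let the fingers close. It gives the time, the measured TCP pose, the force, the opening and the grip force at its end, in the units of the state.
- sensors.get_obs(): the state, without advancing time (a new reading comes with each control period).
- vision.camera(name): name is "side" or "top" or "wrist"; returns the picture (480x640x3 uint8, blue, green, red); there is no depth.
- vision.camera_model(name): a dict with "K" (3x3 intrinsics, pixels), "extrinsics" (4x4, takes a point from world to camera coordinates); the wrist camera has in their place "hand_eye" (4x4, takes a point from camera to tool coordinates, whose origin is the TCP and whose axes are the flange's). Camera axes: x right, y down, z forward; pixel columns grow to the right and rows downward; lengths in m; the calibration is good to about 2 mm. A picture is of the moment at which its call begins: read the wrist's pose just before it. camera_model takes no time and is no camera call.
- ctrl.hand_in(): hands the job in; it is judged then, once.
The state is a dict: "time_s": time; "q": joint angles; "dq": joint speeds; "joint_efforts": joint torques, N m; "eef_pos": TCP position; "eef_rot": TCP orientation; "wrist_force": force on the tool from outside, world axes, zero at the start; "torque": the same for the moment, N m; "opening": opening from 0.0 (shut) to 1.0 (fully open); "grasp_force": force on a finger pad.
Only numpy, scipy, OpenCV 4.12 (cv2) and the standard library are available. Lean on these libraries where they do the work, as an engineer would, in place of code of your own. Each camera call takes 0.05 s, during which the arm holds its last target. There are 200 camera calls.

## Working session

There is one attempt and no reset: what is moved stays moved. The work goes in short steps, Python scripts to look and compute and a tool call to move; the robot and the scene stay as the last step left them, time stands still between calls to the robot, and variables do not carry over. Pictures are saved under pics/ and viewed, at most 10 in all, crops included, and the job is handed in when it is done.

Besides the shell and the picture viewer there is one more tool, called after "Emit:" by a JSON object that holds its "method" and its "body". carry_out: Moves the arm, as the interface text tells. Its arguments: {"type":"object","properties":{"deltas":{"type":"string"}},"required":["deltas"]}

```bash
mkdir -p pics
cat > h.py <<'E'
import numpy as np, cv2
from scipy.spatial.transform import Rotation as R
from bench import sensors, vision, ctrl
def tool():
    o=sensors.get_obs(); q=o["eef_rot"]; T=np.eye(4)
    T[:3,:3]=R.from_quat([q[1],q[2],q[3],q[0]]).as_matrix(); T[:3,3]=o["eef_pos"]; return T
def cam(name,T=None):
    m=vision.camera_model(name); K=np.array(m["K"])
    E=np.array(m["extrinsics"]) if name!="wrist" else np.linalg.inv(T@np.array(m["hand_eye"]))
    return K,E
def ray(K,E,uv):
    d=E[:3,:3].T@np.linalg.solve(K,[uv[0],uv[1],1.]); c=-E[:3,:3].T@E[:3,3]; return c,d
def atz(K,E,uv,z):
    c,d=ray(K,E,uv); return c+d*(z-c[2])/d[2]
def proj(K,E,p):
    q=E[:3,:3]@np.asarray(p)+E[:3,3]; q=K@q; return q[:2]/q[2]
def tri(obs):
    A=np.zeros((3,3));b=np.zeros(3)
    for K,E,uv in obs:
        c,d=ray(K,E,uv); d/=np.linalg.norm(d); P=np.eye(3)-np.outer(d,d); A+=P;b+=P@c
    return np.linalg.solve(A,b)
E
python3 - <<'E'
from h import *
T=tool(); print(T.round(3)); print(sensors.get_obs())
for n in("top","side","wrist"):
    im=vision.camera(n); cv2.imwrite(f"pics/{n}0.png",im)
    K,E=cam(n,T); print(n,K.round(1).tolist(),(-E[:3,:3].T@E[:3,3]).round(3))
E
```

```text
[[-0.949  0.315 -0.001  0.181]
 [ 0.315  0.949 -0.002  0.545]
 [ 0.    -0.002 -1.     0.23 ]
 [ 0.     0.     0.     1.   ]]
{'time_s': 0.0, 'q': array([ 1.04371310e+00,  1.81558448e-01,  1.60803275e+00,  4.45109639e-05,
        1.35377282e+00, -2.06301884e-01]), 'dq': array([-0.00152839, -0.00101654,  0.00067762, -0.00089166,  0.0013202 ,
        0.0002026 ]), 'joint_efforts': array([ 6.72795818e-05, -4.44878411e+01, -3.51324499e+01, -4.10464281e-04,
        9.28324676e-03,  5.80815225e-06]), 'eef_pos': array([0.18098787, 0.54518833, 0.2303624 ]), 'eef_rot': array([-3.37828537e-04,  1.59708563e-01,  9.87163811e-01, -8.19011149e-04]), 'wrist_force': array([-0.56115632, -0.76701299, -0.31231351]), 'torque': array([ 0.00022384, -0.0171461 ,  0.0299052 ]), 'grasp_force': 0.0, 'opening': 1.0026314395321914}
top [[465.3, 0.0, 324.1], [0.0, 465.3, 238.5], [0.0, 0.0, 1.0]] [0.375 0.084 1.13 ]
side [[466.9, 0.0, 328.4], [0.0, 466.9, 248.1], [0.0, 0.0, 1.0]] [ 0.513 -0.574  0.754]
wrist [[370.4, 0.0, 318.6], [0.0, 370.4, 240.9], [0.0, 0.0, 1.0]] [0.119 0.566 0.372]
```

View pics/top0.png

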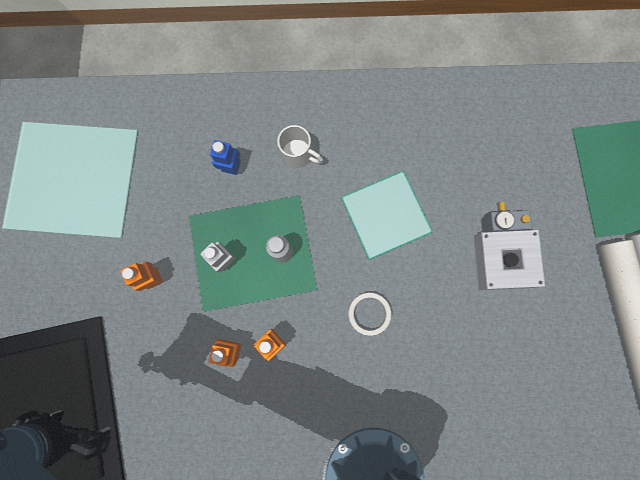

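View pics/side0.png

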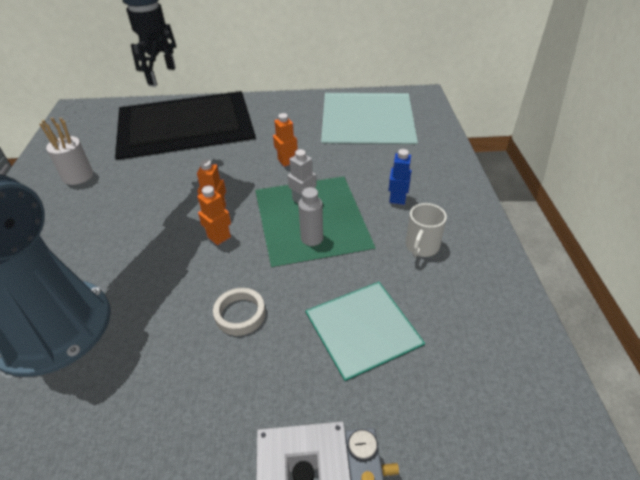

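The tin's cap is at about (209,251) in the top view and (300,154) in the side view. The spray can is at (277,245), the nest at (512,260) and the 170 mm glass at (387,215). The larger sheet and the coloured tins are decoys. Next I'll enlarge crops of these.

Run:
```python
import cv2,numpy as np
t=cv2.imread("pics/top0.png");s=cv2.imread("pics/side0.png")
def c(im,u,v,w,h,k): return cv2.resize(im[v:v+h,u:u+w],None,fx=k,fy=k,interpolation=cv2.INTER_CUBIC)
a=c(t,190,230,50,50,6); b=c(t,470,195,80,100,0+6)
b=cv2.resize(t[220:300,470:550],(480,480),interpolation=cv2.INTER_CUBIC)
g=np.zeros((600,800,3),np.uint8)
g[:300,:300]=a; g[:480,310:790]=b
e=c(s,280,145,50,50,6); g[300:600,:300]=e
cv2.imwrite("pics/crop1.png",g)
```

```text
(no output)
```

View pics/crop1.png

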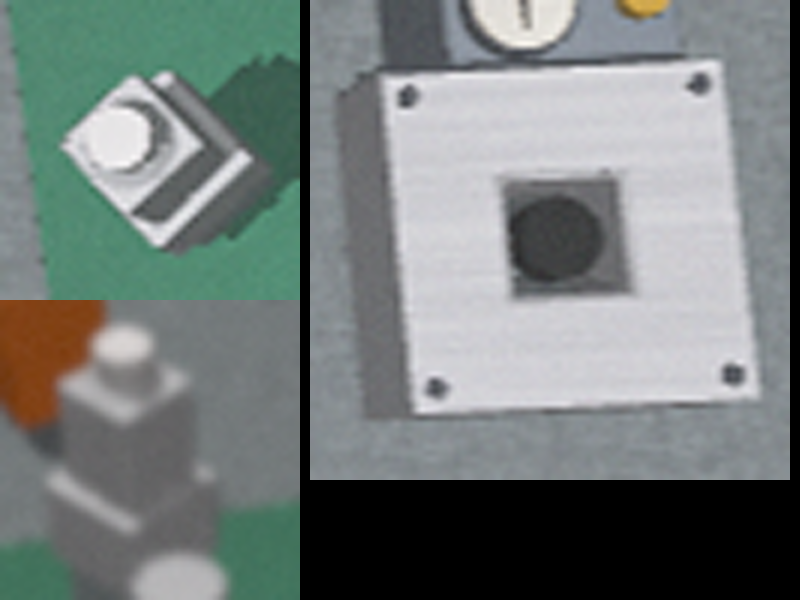

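Both top and side crops show the tin's cap, and the top crop shows the top's four corners. In the top crop the block's corners and its square nest are sharp.

Run:
```python
from h import *
t=cam("top");s=cam("side")
f=lambda x,y,u,v:(u+x/6-.4,v+y/6-.4)
print("cap",tri([(*t,f(118,138,190,230)),(*s,f(124,44,280,145))]))
print("top78 corner",) 
sq=[atz(*t,f(x,y,190,230),.127) for x,y in((62,147),(137,77),(205,147),(130,215))]
print(np.array(sq).round(4),np.mean(sq,0)); 
d=[np.degrees(np.arctan2(*(sq[i+1]-sq[i])[1::-1])) for i in range(3)];print("tin edges",d,[np.linalg.norm(sq[i+1]-sq[i]) for i in range(3)])
print("screws",tri([(*t,f(98,96,470,220)),(*s,(338,428))]),tri([(*t,f(126,388,470,220)),(*s,(263,435))]))
for n,c in(("block",((72,72),(410,60),(450,398),(103,413))),("nest",((190,178),(312,172),(325,292),(203,298)))):
    P=np.array([atz(*t,f(*p,470,220),.062) for p in c]); E=np.roll(P,-1,0)-P
    print(n,P.mean(0).round(4),np.linalg.norm(E,axis=1).round(4),np.degrees(np.arctan2(E[:,1],E[:,0])).round(1))
P=np.array([atz(*t,p,.006) for p in((404,171),(431,232),(371,258),(342,198))]);E=np.roll(P,-1,0)-P
print("glass",P.mean(0),np.linalg.norm(E,axis=1),np.degrees(np.arctan2(E[:,1],E[:,0])))
G=[((404,171),(376.5,284)),((431,232),(422,342)),((371,258),(346,376)),((342,198),(307,316))]
# side order found by projection
for p in P: print(proj(*s,p).round(0),end=' ')
print("spray",atz(*t,(278,244),.135),"tape",atz(*t,(370,314),.02))
```

```text
cap [0.50559989 0.34710349 0.14333006]
top78 corner
[[0.5044 0.3718 0.127 ]
 [0.5295 0.3448 0.127 ]
 [0.5033 0.3195 0.127 ]
 [0.479  0.3464 0.127 ]] [0.50403778 0.34564999 0.127     ]
tin edges [np.float64(-46.92596192899188), np.float64(-136.06526388159978), np.float64(132.02135203959685)] [np.float64(0.03685617243117059), np.float64(0.036476001384430315), np.float64(0.03621589945899234)]
screws [ 0.54217956 -0.27277407  0.06256048] [ 0.42979049 -0.2752273   0.06249183]
block [ 0.4872 -0.33    0.062 ] [0.1297 0.1299 0.1307 0.1311] [ -89.2 -178.5   91.4    1. ]
nest [ 0.4869 -0.3296  0.062 ] [0.0466 0.0461 0.0463 0.0461] [ -88.4 -178.7   91.7    1.7]
glass [ 0.60875465 -0.05367063  0.006     ] [0.16643071 0.16031911 0.16500962 0.16945162] [-159.35069694  112.26652328   23.80477912  -67.25527297]
[424. 344.] [344. 378.] [306. 313.] [377. 283.] spray [0.52179386 0.20006276 0.135     ] tape [ 0.36781413 -0.00273549  0.02      ]
```

Emit:
{"method": "carry_out", "body": {"deltas": "-40 -10 -15 0 0 0.05 0; -90 -20 -30 0 0 0.12 0; -140 -32 -30 0 0 0.2 0; -190 -45 -30 0 0 0.28 0; -240 -57 -30 0 0 0.36 0; -290 -69 -30 0 0 0.43 0; -335 -80 -30 0 0 0.49 0; -370 -87 -30 0 0 0.49 0; -370 -87 -30 0 0 0.49 0; -370 -87 -30 0 0 0.49 0; -370 -87 -30 0 0 0.49 0"}}

```text
time_s: 1.52
eef_pos: [0.504, 0.3472, 0.2612]
eef_rot: [-0.0, 0.394, 0.919, -0.0]
wrist_force: [-0.5, 1.5, -0.3]
opening: 1.001
grasp_force: 0.0
```

Run:
```python
from h import *
T=tool(); im=vision.camera("wrist"); cv2.imwrite("pics/w1.png",im); np.save("T1.npy",T)
print(T.round(4)); K,E=cam("wrist",T); print(proj(K,E,[.505,.346,.144]),[proj(K,E,[.505+a,.346+b,.127]).round(0) for a,b in((0,.026),(.026,0),(0,-.026),(-.026,0))])
```

```text
[[-6.899e-01  7.239e-01 -5.000e-04  5.040e-01]
 [ 7.239e-01  6.899e-01  1.000e-04  3.472e-01]
 [ 4.000e-04 -3.000e-04 -1.000e+00  2.612e-01]
 [ 0.000e+00  0.000e+00  0.000e+00  1.000e+00]]
[317.6692675  237.62788897] [array([342., 208.]), array([342., 254.]), array([295., 256.]), array([293., 209.])]
```

View pics/w1.png

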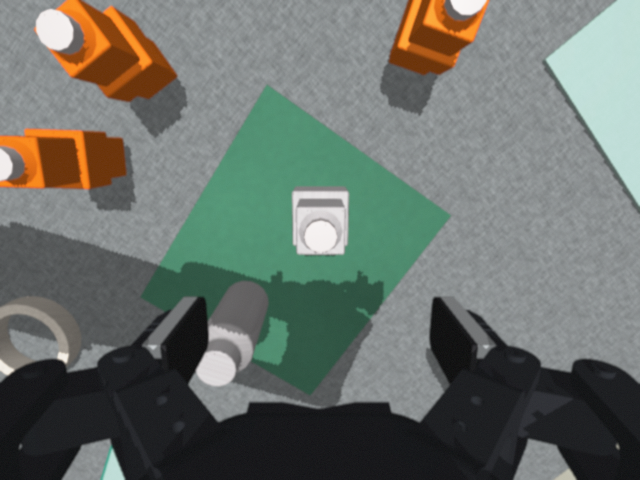

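The tin's cap is at (320.5,235.5) and its sides are square to the picture, so the yaw is right to 1–2 degrees. The spray can at the lower left is clear of the fingers. Now I'll refine the position.

Run:
```python
from h import *
T=np.load("T1.npy");w=cam("wrist",T);t=cam("top");im=cv2.imread("pics/w1.png")
print(atz(*w,(320.5,235.5),.144),tri([(*w,(320.5,235.5)),(*t,(209.3,252.6))]))
p=np.array([*tri([(*w,(320.5,235.5)),(*t,(209.3,252.6))])[:2],.085]);print("tool shift",T[:3,:3].T@(p-T[:3,3]))
cv2.imwrite("pics/w1c.png",cv2.resize(im[175:275,270:370],None,fx=6,fy=6,interpolation=cv2.INTER_CUBIC))
```

```text
[0.50538464 0.34855629 0.144     ] [0.50578058 0.34784348 0.14012752]
tool shift [-0.00084625  0.0018285   0.17624774]
```

View pics/w1c.png

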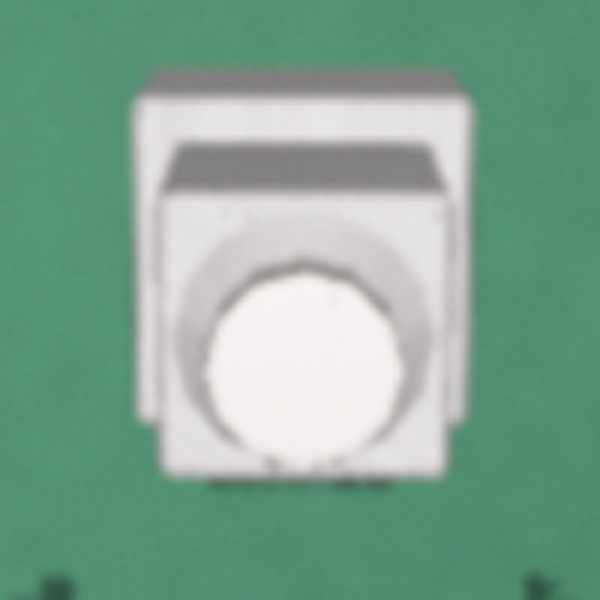

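The edges are parallel to the picture's rows, so there's no yaw error worth mending. Next I'll descend and grip.

Emit:
{"method": "carry_out", "body": {"deltas": "-1 2 40 0 0 0 0; -1 2 85 0 0 0 0; -1 2 125 0 0 0 0; -1 2 155 0 0 0 0; -1 2 170 0 0 0 0; -1 2 176 0 0 0 0; -1 2 176 0 0 0 0; -1 2 176 0 0 0 0.4; -1 2 176 0 0 0 1; -1 2 176 0 0 0 1; -1 2 176 0 0 0 1; -1 2 176 0 0 0 1"}}

```text
time_s: 3.08
eef_pos: [0.5074, 0.3471, 0.0861]
eef_rot: [0.0, 0.394, 0.919, 0.0]
wrist_force: [-2.3, -2.2, 6.7]
opening: 0.439
grasp_force: 60.0
```

Emit:
{"method": "carry_out", "body": {"deltas": "0 0 0 0 0 0 1; 0 0 0 0 0 0 1; 0 0 -15 0 0 0 1; 0 0 -45 0 0 0 1; 0 0 -90 0 0 0 1; 0 0 -130 0 0 0 1; 0 0 -160 0 0 0 1; 0 0 -160 0 0 0 1; 0 0 -160 0 0 0 1; 0 0 -160 0 0 0 1"}}

```text
time_s: 4.32
eef_pos: [0.5061, 0.3466, 0.2429]
eef_rot: [-0.001, 0.394, 0.919, -0.001]
wrist_force: [-0.3, -0.9, -3.4]
opening: 0.44
grasp_force: 60.9
```

Run:
```python
from h import *
T=tool(); print(T.round(4)); s=T[:3,:3].T@(np.array([.487,-.3297,T[2,3]])-T[:3,3]); print(s, sensors.get_obs()["opening"])
```

```text
[[-0.6888  0.7249 -0.0036  0.5061]
 [ 0.7249  0.6888 -0.0015  0.3466]
 [ 0.0013 -0.0036 -1.      0.2429]
 [ 0.      0.      0.      1.    ]]
[-0.47711015 -0.47969456  0.00111469] 0.43991241775414186
```

Emit:
{"method": "carry_out", "body": {"deltas": "-20 -20 -20 0 0 0 1; -60 -60 -20 0 0 0.06 1; -100 -100 -20 0 0 0.13 1; -140 -140 -20 0 0 0.2 1; -180 -181 -20 0 0 0.27 1; -220 -221 -20 0 0 0.34 1; -260 -261 -20 0 0 0.41 1; -300 -302 -20 0 0 0.48 1; -340 -342 -20 0 0 0.55 1; -380 -382 -20 0 0 0.62 1; -420 -422 -20 0 0 0.69 1; -445 -448 -20 0 0 0.735 1"}}

```text
time_s: 5.82
eef_pos: [0.488, -0.2864, 0.2637]
eef_rot: [-0.001, 0.7, 0.715, -0.0]
wrist_force: [-0.1, 0.9, -2.6]
opening: 0.436
grasp_force: 61.3
```

Run:
```python
from h import *
T=tool(); np.save("T2.npy",T); im=vision.camera("wrist"); cv2.imwrite("pics/w2.png",im)
print(T.round(4)); w=cam("wrist",T)
n=np.array([.487,-.3297,.062]); print(proj(*w,n),(T[:3,:3].T@(n-T[:3,3])).round(4))
```

```text
[[-0.0212  0.9998 -0.0018  0.488 ]
 [ 0.9998  0.0212  0.0013 -0.2864]
 [ 0.0013 -0.0018 -1.      0.2637]
 [ 0.      0.      0.      1.    ]]
[316.50003588 258.09708158] [-0.0435 -0.0015  0.2016]
```

View pics/w2.png

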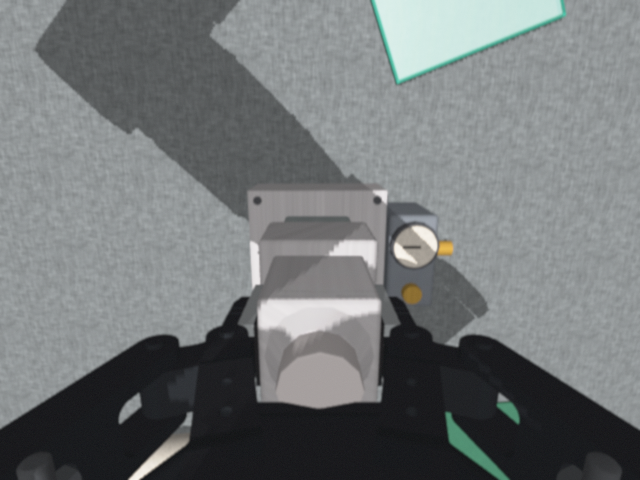

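The wrist view shows the block's two +y screws at (257,200) and (377,200), level with the picture, so the yaw is good. The tin hangs straight in the fingers. I'll check the block's x from the screws.

Run:
```python
from h import *
T=np.load("T2.npy");w=cam("wrist",T);t=cam("top");im=cv2.imread("pics/w2.png",0);tp=cv2.imread("pics/top0.png",0)
def blob(im,u,v,r=5):
    p=im[v-r:v+r+1,u-r:u+r+1].astype(float); W=np.clip(np.median(p)-25-p,0,None); Y,X=np.mgrid[v-r:v+r+1,u-r:u+r+1]; return (W*X).sum()/W.sum(),(W*Y).sum()/W.sum()
a=[atz(*w,blob(im,u,200),.062) for u in(257,377)]; print("wrist",np.array(a).round(4),"yaw",np.degrees(np.arctan2(*(a[1]-a[0])[1::-1])))
b=np.array([atz(*t,blob(tp,int(470+x/6),int(220+y/6),4),.062) for x,y in((126,388),(98,96),(388,84),(423,375))]); print("top",b.round(4),b.mean(0))
e=np.roll(b,-1,0)-b; print(np.degrees(np.arctan2(e[:,1],e[:,0])))
c=b.mean(0)+(np.mean(a,0)-b[:2].mean(0)); print("centre by wrist",c)
for p in(c,b.mean(0)): print("tool shift",T[:3,:3].T@(p-T[:3,3]))
```

```text
wrist [[ 0.4303 -0.2743  0.062 ]
 [ 0.5421 -0.2718  0.062 ]] yaw 1.3181951290876865
top [[ 0.4294 -0.275   0.062 ]
 [ 0.5429 -0.2715  0.062 ]
 [ 0.5446 -0.3845  0.062 ]
 [ 0.4327 -0.3882  0.062 ]] [ 0.48738343 -0.32977263  0.062     ]
[   1.8028582   -89.18016847 -178.10682153   91.65680155]
centre by wrist [ 0.4874008  -0.32958149  0.062     ]
tool shift [-0.04341218 -0.00112711  0.20162887]
tool shift [-0.04360291 -0.00114852  0.20162866]
```

Emit:
{"method": "carry_out", "body": {"deltas": "-15 0 0 0 0 0 1; -35 -1 0 0 0 0 1; -44 -1 15 0 0 0 1; -44 -1 45 0 0 0 1; -44 -1 75 0 0 0 1; -44 -1 95 0 0 0 1; -44 -1 100 0 0 0 1; -44 -1 100 0 0 0 1; -44 -1 100 0 0 0 1; -44 -1 100 0 0 0 1"}}

```text
time_s: 7.12
eef_pos: [0.4896, -0.3285, 0.1663]
eef_rot: [0.001, 0.698, 0.716, 0.0]
wrist_force: [-0.5, 0.1, -2.5]
opening: 0.437
grasp_force: 61.3
```

Run:
```python
from h import *
T=tool(); print(T.round(4), sensors.get_obs()["wrist_force"]); im=vision.camera("top"); s=vision.camera("side")
print("shift to nest",T[:3,:3].T@(np.array([.4874,-.3296,.062])-T[:3,3]))
g=np.zeros((480,800,3),np.uint8)
g[:,:400]=cv2.resize(s[360:480,260:360],(400,480)); g[:,400:]=cv2.resize(im[200:320,460:560],(400,480)); cv2.imwrite("pics/c3.png",g)
```

```text
[[-0.0251  0.9997  0.0013  0.4896]
 [ 0.9997  0.0251 -0.0013 -0.3285]
 [-0.0013  0.0013 -1.      0.1663]
 [ 0.      0.      0.      1.    ]] [-0.52862008  0.11089988 -2.4694408 ]
shift to nest [-0.00092359 -0.00232222  0.10433121]
```

View pics/c3.png

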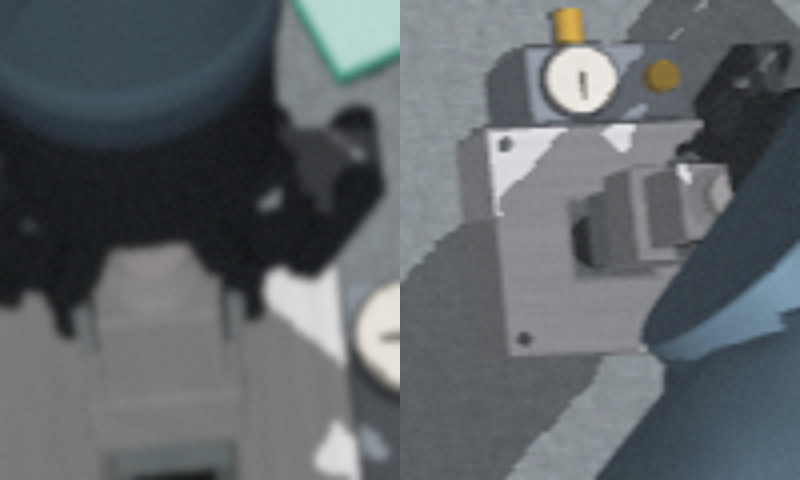

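Emit:
{"method": "carry_out", "body": {"deltas": "-2 -2 6 0 0 0 1; -2 -2 13 0 0 0 1; -2 -2 18 0 0 0 1; -2 -2 21 0 0 0 1; -2 -2 24 0 0 0 1; -2 -2 24 0 0 0 1; -2 -2 24 0 0 0 1"}}

```text
time_s: 8.1
eef_pos: [0.4873, -0.3302, 0.1415]
eef_rot: [0.0, 0.698, 0.716, -0.0]
wrist_force: [-0.8, -0.0, -3.5]
opening: 0.436
grasp_force: 61.3
```

Emit:
{"method": "carry_out", "body": {"deltas": "0 0 2 0 0 0 1; 0 0 4 0 0 0 1; 0 0 4 0 0 0 1"}}

```text
time_s: 8.48
eef_pos: [0.4874, -0.3305, 0.138]
eef_rot: [0.001, 0.698, 0.716, -0.0]
wrist_force: [0.0, 1.4, 3.3]
opening: 0.432
grasp_force: 62.0
```

Emit:
{"method": "carry_out", "body": {"deltas": "0 0 2 0 0 0 1; 0 0 4 0 0 0 1; 0 0 4 0 0 0 1"}}

```text
time_s: 8.85
eef_pos: [0.4875, -0.3305, 0.1341]
eef_rot: [0.001, 0.698, 0.716, -0.0]
wrist_force: [-1.3, 1.0, 7.4]
opening: 0.437
grasp_force: 62.5
```

Emit:
{"method": "carry_out", "body": {"deltas": "0 0 2 0 0 0 1; 0 0 3 0 0 0 1; 0 0 3 0 0 0 1"}}

```text
time_s: 9.22
eef_pos: [0.4875, -0.3306, 0.1315]
eef_rot: [0.001, 0.698, 0.716, -0.0]
wrist_force: [-2.8, 1.8, 9.8]
opening: 0.438
grasp_force: 62.7
```

Emit:
{"method": "carry_out", "body": {"deltas": "0 0 1 0 0 0 1; 0 0 1 0 0 0 1; 0 0 1 0 0 0 1"}}

```text
time_s: 9.6
eef_pos: [0.4875, -0.3306, 0.1307]
eef_rot: [0.001, 0.698, 0.716, -0.0]
wrist_force: [-2.4, 2.2, 11.7]
opening: 0.439
grasp_force: 62.8
```

Emit:
{"method": "carry_out", "body": {"deltas": "0 0 1 0 0 0 1; 0 0 1 0 0 0 1; 0 0 1 0 0 0 1"}}

```text
time_s: 9.98
eef_pos: [0.4875, -0.3306, 0.1299]
eef_rot: [0.001, 0.698, 0.716, -0.0]
wrist_force: [-4.0, 1.2, 11.3]
opening: 0.438
grasp_force: 62.9
```

Emit:
{"method": "carry_out", "body": {"deltas": "0 0 0.5 0 0 0 1; 0 0 0.5 0 0 0 1; 0 0 0.5 0 0 0 1"}}

```text
time_s: 10.35
eef_pos: [0.4876, -0.3307, 0.1295]
eef_rot: [0.001, 0.698, 0.716, -0.0]
wrist_force: [-3.2, 2.4, 12.5]
opening: 0.438
grasp_force: 63.0
```

Emit:
{"method": "carry_out", "body": {"deltas": "0 0 0.5 0 0 0 1; 0 0 0.5 0 0 0 1; 0 0 0.5 0 0 0 1"}}

```text
time_s: 10.72
eef_pos: [0.4876, -0.3307, 0.1295]
eef_rot: [0.001, 0.698, 0.716, -0.0]
wrist_force: [-4.6, 3.9, 14.7]
opening: 0.437
grasp_force: 63.4
```

Emit:
{"method": "carry_out", "body": {"deltas": "0 0 0.5 0 0 0 1; 0 0 0.5 0 0 0 1; 0 0 0.5 0 0 0 1"}}

```text
time_s: 11.1
eef_pos: [0.4876, -0.3308, 0.1294]
eef_rot: [0.001, 0.698, 0.716, -0.0]
wrist_force: [-5.4, 3.7, 17.8]
opening: 0.435
grasp_force: 63.7
```

The pad is on its stop: the force climbs with no further travel. I'll hold with slightly more.

Emit:
{"method": "carry_out", "body": {"deltas": "0 0 0.4 0 0 0 1; 0 0 0.4 0 0 0 1; 0 0 0.4 0 0 0 1; 0 0 0.4 0 0 0 1; 0 0 0.4 0 0 0 1; 0 0 0.4 0 0 0 1; 0 0 0.4 0 0 0 1; 0 0 0.4 0 0 0 1; 0 0 0.4 0 0 0 1; 0 0 0.4 0 0 0 1"}}

```text
time_s: 12.35
eef_pos: [0.4877, -0.3309, 0.1294]
eef_rot: [0.001, 0.698, 0.716, -0.0]
wrist_force: [-5.2, 4.3, 20.2]
opening: 0.437
grasp_force: 64.0
```

Emit:
{"method": "carry_out", "body": {"deltas": "0 0 0 0 0 0 1; 0 0 0 0 0 0 1; 0 0 0 0 0 0 1; 0 0 0 0 0 0 1; 0 0 0 0 0 0 1; 0 0 0 0 0 0 1; 0 0 0 0 0 0 1; 0 0 0 0 0 0 1; 0 0 0 0 0 0 1; 0 0 0 0 0 0 1"}}

```text
time_s: 13.6
eef_pos: [0.4876, -0.3308, 0.1294]
eef_rot: [0.001, 0.698, 0.716, -0.0]
wrist_force: [-5.8, 4.5, 20.9]
opening: 0.435
grasp_force: 64.0
```

Emit:
{"method": "carry_out", "body": {"deltas": "0 0 -6 0 0 0 1; 0 0 -15 0 0 0 1; 0 0 -30 0 0 0 1; 0 0 -60 0 0 0 1; 0 0 -90 0 0 0 1; 40 20 -90 0 0 0 1; 80 40 -90 0 0 0 1; 125 60 -90 0 0 0 1; 170 80 -90 0 0 0 1; 215 100 -90 0 0 0 1; 250 117 -90 0 0 0 1; 274 128 -90 0 0 0 1"}}

```text
time_s: 15.1
eef_pos: [0.6084, -0.051, 0.216]
eef_rot: [-0.0, 0.698, 0.716, -0.0]
wrist_force: [-0.2, -0.4, -2.7]
opening: 0.436
grasp_force: 61.4
```

Emit:
{"method": "carry_out", "body": {"deltas": "0 0 0 0 0 0 1; 0 0 30 0 0 0 1; 0 0 60 0 0 0 1; 0 0 90 0 0 0 1; 0 0 110 0 0 0 1; 0 0 120 0 0 0 1; 0 0 120 0 0 0 1; 0 0 120 0 0 0 1"}}

```text
time_s: 16.1
eef_pos: [0.6092, -0.0534, 0.0977]
eef_rot: [0.001, 0.698, 0.716, 0.0]
wrist_force: [0.9, -0.3, -3.1]
opening: 0.436
grasp_force: 61.4
```

Run:
```python
from h import *
T=tool(); print(T.round(4), sensors.get_obs()["wrist_force"]); np.save("T4.npy",T)
s=vision.camera("side"); t=vision.camera("top")
g=np.zeros((600,800,3),np.uint8); g[:,:400]=cv2.resize(s[210:390,280:400],(400,600)); g[:400,400:]=cv2.resize(t[150:270,330:450],(400,400)); cv2.imwrite("pics/c4.png",g)
```

```text
[[-2.500e-02  9.997e-01  2.000e-03  6.092e-01]
 [ 9.997e-01  2.500e-02 -6.000e-04 -5.340e-02]
 [-7.000e-04  2.000e-03 -1.000e+00  9.770e-02]
 [ 0.000e+00  0.000e+00  0.000e+00  1.000e+00]] [ 0.88616986 -0.31747832 -3.09260841]
```

View pics/c4.png

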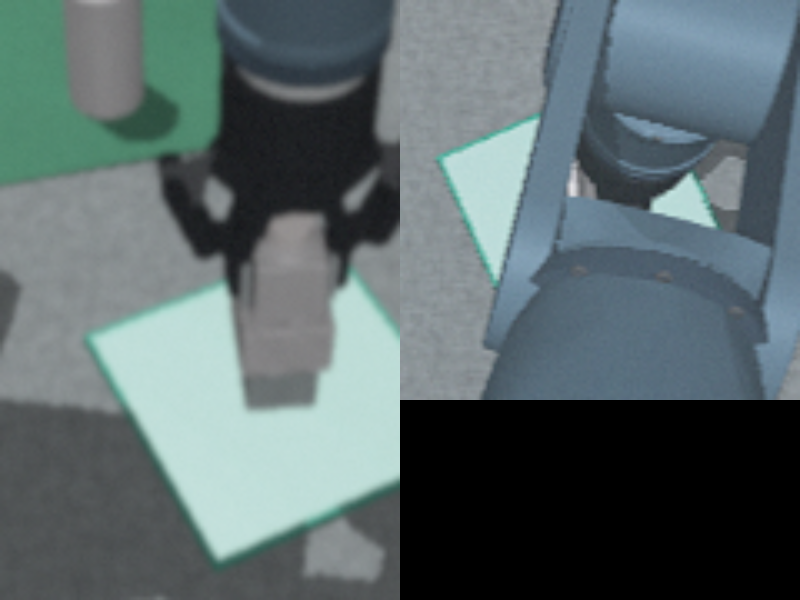

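The tin hangs upright over the middle of the glass, about 9 mm above it (foot at (281,400) in the left crop). I'll lower it by feel.

Emit:
{"method": "carry_out", "body": {"deltas": "0 0 3 0 0 0 1; 0 0 6 0 0 0 1; 0 0 7 0 0 0 1; 0 0 7 0 0 0 1"}}

```text
time_s: 16.7
eef_pos: [0.6082, -0.053, 0.0893]
eef_rot: [-0.0, 0.698, 0.716, -0.0]
wrist_force: [-0.4, -0.9, -3.0]
opening: 0.439
grasp_force: 61.5
```

Emit:
{"method": "carry_out", "body": {"deltas": "0 0 1 0 0 0 1; 0 0 1 0 0 0 1; 0 0 1 0 0 0 1"}}

```text
time_s: 17.08
eef_pos: [0.6084, -0.0531, 0.0892]
eef_rot: [0.0, 0.698, 0.716, 0.0]
wrist_force: [-3.7, 0.4, 5.7]
opening: 0.436
grasp_force: 62.2
```

Emit:
{"method": "carry_out", "body": {"deltas": "0 0 -0.5 0 0 0 1; 0 0 -0.5 0 0 0 0.5; 0 0 -0.5 0 0 0 0.4; 0 0 -0.5 0 0 0 0.2; 0 0 -0.5 0 0 0 0; 0 0 -0.5 0 0 0 0; 0 0 -0.5 0 0 0 0; 0 0 -0.5 0 0 0 0"}}

```text
time_s: 18.08
eef_pos: [0.6083, -0.053, 0.0889]
eef_rot: [0.0, 0.698, 0.716, 0.0]
wrist_force: [-0.3, 0.5, 0.9]
opening: 1.003
grasp_force: 0.0
```

Emit:
{"method": "carry_out", "body": {"deltas": "0 0 -15 0 0 0 0; 0 0 -45 0 0 0 0; 0 0 -90 0 0 0 0; 0 0 -130 0 0 0 0; 0 0 -170 0 0 0 0; -40 -40 -180 0 0 0 0; -80 -80 -180 0 0 0 0; -120 -120 -180 0 0 0 0; -150 -150 -180 0 0 0 0; -150 -150 -180 0 0 0 0; -150 -150 -180 0 0 0 0"}}

```text
time_s: 19.45
eef_pos: [0.4624, -0.2067, 0.2699]
eef_rot: [0.001, 0.698, 0.716, 0.0]
wrist_force: [1.2, -0.0, 0.8]
opening: 1.0
grasp_force: 0.0
```

Run:
```python
from h import *
s=vision.camera("side"); cv2.imwrite("pics/s5.png",s)
print(sensors.get_obs()["eef_pos"]); print(proj(*cam("side"),[.6087,-.0537,.006]),proj(*cam("side"),[.6087,-.0537,.147]))
```

```text
[ 0.46265031 -0.20626972  0.26959397]
[362.52265647 327.08909097] [366.14727247 279.10074591]
```

View pics/s5.png

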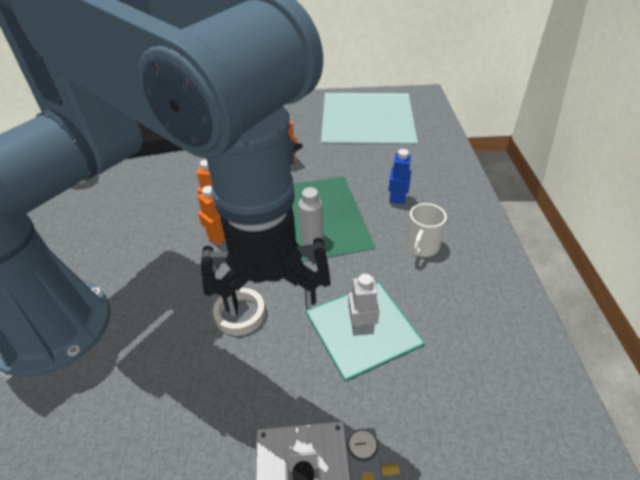

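The tin stands upright in the middle of the glass, with its cap at (366,281) against a predicted (366,279). The spray can, mug and tape are where they were, and the gripper is clear.

```bash
python3 -c "
from bench import ctrl; print(ctrl.hand_in())"
```

```text
the job is handed in; nothing more can be done
None
```

The tin held the pad on its stop for about 2.9 s at about 24 N, and now stands upright in the middle of the glass; the spray can, mug and tape were left alone, and the job is handed in (no verdict was returned).

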